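Release the lamp key left latched on the microscope's light selector

ROBOT

A 6-joint arm with a two-finger parallel gripper is mounted at the origin on the work surface. World frame = base frame: x ahead of the robot, y to its left, z up, the work surface at z = 0. Lengths are in mm, angles in rad, forces in N, time in s.
With the tool pointing down it reaches from about 325 to 775 mm from the base axis. Payload 5.5 kg.
Tool frame: the origin (TCP) lies at the very end of the fingers, on their centre line; the grasp point (between the pads) lies env.tcp_to_grasp behind it (env.tcp_to_grasp is the distance from the TCP to the grasp point, in mm); y points along the fingers, x is the direction in which the jaws open and shut, and the axes are right-handed (so a half turn about y gives the same grasp; the last joint's range is limited). The gripper opens to 88 mm and grips with 3 to 60 N. Pads are 20 mm wide; open, the fingers measure 115 mm over their backs; the gripper's body (75 mm by 178 mm) begins 61 mm behind the grasp point.
Start: joints at [1.253, 0.091, 1.231, -0, 1.82, -0.057], TCP at [154.716, 579.723, 222.631] pointing down, gripper open.
Joint ranges: [-2.87, 2.87], [-0.86, 2.18], [0.17, 2.46], [-1.51, 4.65], [0.06, 2.69], [-2.65, 2.65]. Speed limits (rad/s): [2.57, 2.57, 3.01, 3.14, 3.14, 3.14].

INTERFACE

Orientations are given as a rotation vector (axis times angle).
In Python, from bench import env gives the robot as it stands.
- The arm moves only by the tool carry_out, never from a script. Its argument "deltas" is text: rows parted by semicolons, each of 7 numbers parted by spaces: the finger opening in cm, from 0 to 8.78, then the shift along the world's x, y, z in cm, then the turn, a rotation vector about the world's x, y, z in rad. In form: grip dx dy dz ax ay az; .... A call has 1 to 12 rows; each row is the pose to reach, as a shift and turn from the pose commanded when the call began; what a row does not reach only later rows make up. A row lasts 1/10 s, in which the tool goes at most 50 mm and 8.59 degrees, less where a joint would pass 70% of its speed; a pose out of reach is approached as far as the arm can. A call with a gripper value outside its range is refused whole. The fingers move at their own pace and stop on an object; the grip force is fixed at half the most. Time passes only in rows, so rows that repeat a pose let the fingers close. It gives the time, the measured TCP pose, the force and the opening at its end, in the units of the state.
- env.observe(): the state, without advancing time (a new reading comes with each control period).
- env.grab_frame(name): name is "scene" or "top" or "wrist"; returns a dict with "img" (400x640x3 uint8, red, green, blue), "vfov" (degrees; the focal length in pixels is half the picture's height over the tangent of half this angle, whatever the lens; pixels are square), "cx", "cy" (the principal point, pixels), "xyz" and "orientation" of the camera in the world. Camera axes: x right, y down, z forward; pixel columns grow to the right and rows downward; lengths in mm; the calibration is good to about 2 mm. A picture is of the moment at which its call begins. There is no depth.
- env.close_job(): hands the job in, once; it reports no verdict.
The state is a dict: "t": time; "joints": joint angles; "joint_vel": joint speeds; "effort": joint torques, N m; "ee_pos": TCP position; "tool_rot": TCP orientation; "force": force on the tool from outside, world axes, zero at the start; "torque": the same for the moment, N m; "grip_width": opening from 0.0 (shut) to 1.0 (fully open).
Only numpy, scipy, OpenCV 4.12 (cv2) and the standard library are available. Lean on these libraries where they do the work, as an engineer would, in place of code of your own. Each camera call takes 0.05 s, during which the arm holds its last target.

TASK

One of the four lamp keys on the microscope's light selector box has been left latched down. With your fingertips tap each of the four keys lightly, in order from the robot's left to its right, to feel which one is latched, never pushing a key far in while tapping; then press the latched key fully in and let go, so that it springs up level with the others. Leave everything else on the bench where it is, lift nothing, and finish clear of the box.

Things in the scene. Friction and masses are not known exactly. Their poses are not given: they have to be found in the camera images.
- console: the light selector: white box, black top, 150 mm (its x) by 250 mm (its y), top face 60 mm above the bench, fixed. Origin: centre of its underside; z up, -x the side towards the robot, +y to the robot's left (turned up to 0.5 rad). On its rear stand a fixed grey dimmer knob (32 mm across, 16 mm high, at x = 42, y = -85 mm) and the loose objective
- row_mid (a point): middle of the key row, on the box's top face (60 mm up); axes as the console's. Keys stand along y at +75, +25, -25, -75 mm from here, 24 mm clear between caps. A raised key's top is 14 mm above this point, the latched one's 10 mm. Keys move straight down; their full travel is 8 mm below the raised height
- key_a: one of four identical white key caps, 26 x 26 mm; origin: centre of its top face, z up. Its place in the row differs at each start: order the keys by y. A raised key gives at once: 2 N starts it, plus 0.9 N per mm, and it returns by itself. Pushing a raised key over 6.5 mm in (about 7.9 N) fails the job
- key_b: one of four identical white key caps, 26 x 26 mm; origin: centre of its top face, z up. Its place in the row differs at each start: order the keys by y. The latched key, whichever it is, sits 4 mm low and does not give below about 5.6 N; pressed to the end of its travel (4 mm more, 10 to 15 N) and let go, it springs up and stays up; pressed only 2 mm it stays latched
- key_c: one of four identical white key caps, 26 x 26 mm; origin: centre of its top face, z up. Its place in the row differs at each start: order the keys by y
- key_d: one of four identical white key caps, 26 x 26 mm; origin: centre of its top face, z up. Its place in the row differs at each start: order the keys by y
- objective: brass microscope objective, 24 mm across, 38 mm high, standing on the rear of the console's top; origin at the centre of its underside; a loose bystander, not to be shifted
- slide_box: blue slide box, 85 x 180 x 24 mm, flat on the bench beyond the console; origin at the centre of its underside; a loose bystander, not to be shifted
- petri_dish: clear closed dish, 92 mm across, 18 mm high, left of the console; origin at the centre of its underside; a loose bystander, not to be shifted
- dropper: amber dropper bottle with black cap, 34 mm across, 75 mm high, right of the console; origin at the centre of its underside; a loose bystander, not to be shifted
- pencil: black pencil, about 160 mm long along its y, 8 mm thick, lying between the robot and the console; origin under its middle; a loose bystander, not to be shifted
- beaker: glass beaker, 68 mm across, 85 mm high, left on the bench; origin at the centre of its underside; a loose bystander, not to be shifted

How it is judged:
By the outcome, as a careful person would: the job done as asked, in the order asked, and still so for the second after the job is handed in, with the robot touching nothing.
It also fails if it takes over 48 s, if anything falls off the work surface, if the arm or the gripper's body presses on something with over 40 N, if the wrist force passes 120 N, or if a joint passes its speed limit or range.

## Working session

There is one attempt and no reset: what is moved stays moved. The work goes in short steps, Python scripts to look and compute and a tool call to move; the robot and the scene stay as the last step left them, time stands still between calls to the robot, and variables do not carry over. Pictures are saved under pics/ and viewed, and the job is handed in when it is done.

Besides the shell and the picture viewer there is one more tool, called after "Emit:" in YAML: its name, and indented under it one key for each argument. carry_out: Moves the arm, as the interface text tells. Its arguments: {"type":"object","properties":{"deltas":{"type":"string"}},"required":["deltas"]}

```bash
mkdir -p pics; ls; python3 - <<'E'
from bench import env
import cv2
o=env.observe()
for k,v in o.items(): print(k,v)
print(env.tcp_to_grasp)
for n in("scene","top","wrist"):
    f=env.grab_frame(n); cv2.imwrite(f"pics/{n}0.png",f["img"][:,:,::-1]); print(n,f["vfov"],f["cx"],f["cy"],f["xyz"],f["orientation"])
E
```

```text
pics
t 0.0
joints [ 1.25333111e+00  9.18499005e-02  1.23184013e+00 -2.34880465e-05
  1.81978368e+00 -5.66808793e-02]
joint_vel [ 0.00012889 -0.00265138 -0.00078101 -0.00057303 -0.00065591 -0.00129918]
effort [ 4.01113057e-04 -4.46473467e+01 -4.06431735e+01  6.95511885e-02
  2.96259939e-02 -1.65136712e-04]
ee_pos [154.61352962 579.44585106 221.53806884]
tool_rot [-1.32245711 -1.01384322  1.01641196]
force [-0.24041615 -0.15080925 -0.48045521]
torque [0.02262112 0.00981698 0.04588818]
grip_width 0.9994593504389822
18.700000000000003
scene 50.04532734623398 316.93677694675347 202.69820302428698 [1236.57237644  397.90192341  776.5372041 ] [-1.41526062 -2.10239676  0.88230257]
top 47.886632818755004 312.8315056864921 202.53913356965052 [ 408.18309275  135.92520479 1041.13291426] [-2.17369747  2.12291121 -0.18713466]
wrist 65.83439502476561 316.31854009418817 202.36655007164103 [ 78.26652538 599.85010585 382.09078311] [2.30110309 1.76631483 0.253584  ]
```

View pics/top0.png

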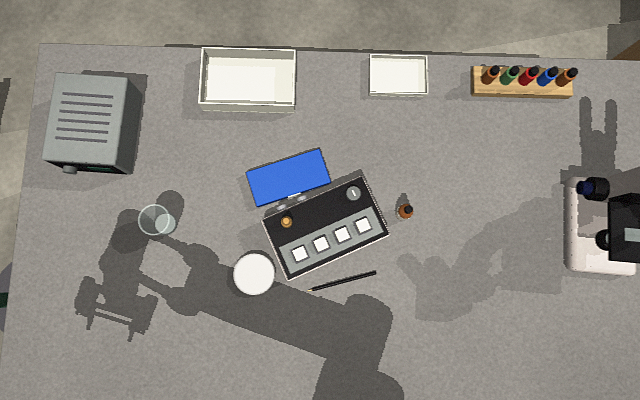

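View pics/scene0.png

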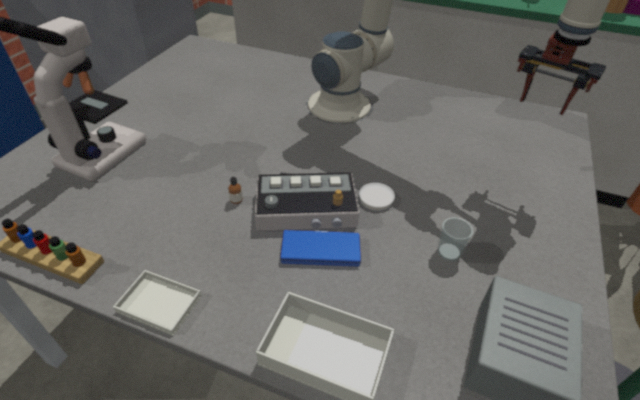

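View pics/wrist0.png

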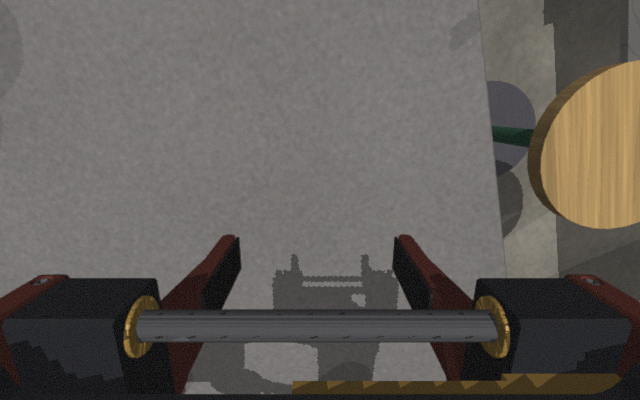

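The top view shows the four keys near (299,254), (321,244), (342,234) and (363,225), left to right for the robot. The knob is at (354,193), the objective at (287,222) and the pencil at (341,281). Next I'll measure them.

```bash
cat > h.py <<'E'
import numpy as np, cv2
from scipy.spatial.transform import Rotation as R
from bench import env
def ray(f,uv):
    uv=np.atleast_2d(np.float64(uv)); fl=200/np.tan(np.radians(f["vfov"])/2)
    d=np.c_[(uv[:,0]-f["cx"])/fl,(uv[:,1]-f["cy"])/fl,np.ones(len(uv))]
    return np.array(f["xyz"]),d@R.from_rotvec(f["orientation"]).as_matrix().T
def onplane(f,uv,z):
    c,d=ray(f,uv); return c+d*((z-c[2])/d[:,2])[:,None]
def proj(f,P):
    fl=200/np.tan(np.radians(f["vfov"])/2)
    p=(np.atleast_2d(P)-f["xyz"])@R.from_rotvec(f["orientation"]).as_matrix()
    return p[:,:2]/p[:,2:]*fl+[f["cx"],f["cy"]]
def keys(f,box,thr):
    x0,y0,x1,y1=box; g=f["img"].min(2)[y0:y1,x0:x1]
    n,l,s,c=cv2.connectedComponentsWithStats((g>thr).astype(np.uint8))
    return [(c[i]+[x0,y0],s[i,4],s[i,2:4]) for i in range(1,n) if s[i,4]>30]
E
python3 - <<'E'
from h import *
f=env.grab_frame("top"); 
K=keys(f,(285,210,380,268),200)
for k in K: print(k, onplane(f,k[0],72))
s=env.grab_frame("scene")
K2=keys(s,(255,172,352,190),150)
for k in K2: print(k, onplane(s,k[0],72))
cv2.imwrite("pics/z1.png",cv2.resize(np.hstack([f["img"][200:280,280:380],s["img"][150:230,255:355]])[:,:,::-1],None,fx=4,fy=4,interpolation=2))
E
```

```text
(array([362.73846154, 224.73846154]), np.int32(130), array([15, 14], dtype=int32)) [[514.75626404  10.98740478  72.        ]]
(array([341.7518797 , 234.16541353]), np.int32(133), array([15, 15], dtype=int32)) [[493.22511988  56.26025011  72.        ]]
(array([320.68656716, 243.6119403 ]), np.int32(134), array([15, 14], dtype=int32)) [[471.8270835 101.3250437  72.       ]]
(array([348.625 , 252.8375]), np.int32(80), array([64, 29], dtype=int32)) [[453.49015789  41.01869305  72.        ]]
(array([299.28148148, 253.28148148]), np.int32(135), array([15, 15], dtype=int32)) [[450.11554857 146.72955694  72.        ]]
(array([275.5       , 179.91176471]), np.int32(68), array([10,  7], dtype=int32)) [[512.26028732  11.33703855  72.        ]]
(array([295.61538462, 179.23076923]), np.int32(65), array([10,  7], dtype=int32)) [[490.28039974  56.76212037  72.        ]]
(array([315.34285714, 178.87142857]), np.int32(70), array([11,  7], dtype=int32)) [[469.70454228 102.02240905  72.        ]]
(array([335.        , 179.14492754]), np.int32(69), array([11,  7], dtype=int32)) [[451.41693062 148.15220913  72.        ]]
```

View pics/z1.png

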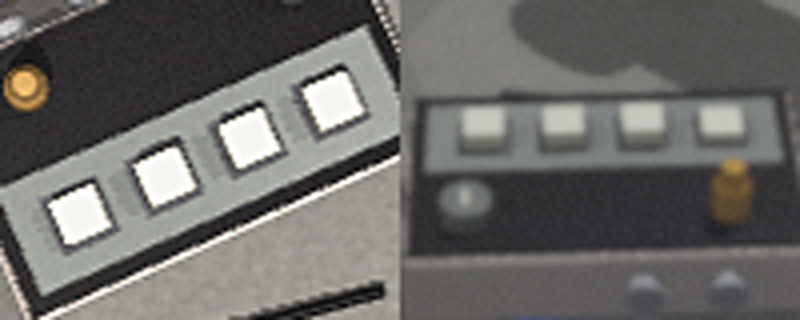

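```bash
python3 - <<'E'
from h import *
o=env.observe(); M=R.from_rotvec(o["tool_rot"]).as_matrix(); print(M.round(3), o["ee_pos"])
x=M[:,0]; print("jaw yaw",np.arctan2(x[1],x[0]), "console yaw", np.arctan2(514.76-450.12,146.73-10.99))
f=env.grab_frame("top")
for n,uv,z in(("obj",(287,222),98),("knob",(354,193),76),("dropper",(406,211),75),("beaker",(157,220),60),("pencil",(341,281),6)): print(n,onplane(f,uv,z).round())
fs=[]
E
```

```text
[[ 0.258 -0.    -0.966]
 [ 0.966 -0.001  0.258]
 [-0.001 -1.     0.   ]] [154.65104793 579.59049609 222.08747745]
jaw yaw 1.3099803252480373 console yaw 0.44443064847310704
obj [[514. 174.  98.]]
knob [[583.  31.  76.]]
dropper [[547. -83.  75.]]
beaker [[516. 458.  60.]]
pencil [[393.  51.   6.]]
```

Emit:
carry_out:
  deltas: "0 2.5 -3.6 0 0 0 -0.08; 0 5 -7.2 0 0 0 -0.16; 0 7.5 -10.8 0 0 0 -0.24; 0 10 -14.4 0 0 0 -0.32; 0 12.5 -18 0 0 0 -0.4; 0 15 -21.6 0 0 0 -0.48; 0 17.5 -25.3 -1.5 0 0 -0.56; 0 20 -29 -3 0 0 -0.64; 0 22.5 -32.7 -4.5 0 0 -0.72; 0 25 -36.4 -6 0 0 -0.8; 0 27.3 -40 -8 0 0 -0.866; 0 29.5 -43.3 -9.2 0 0 -0.866"

```text
t: 1.5
ee_pos: [450.0, 144.7, 129.2]
tool_rot: [-1.543, -0.346, 0.347]
force: [0.5, 1.6, 0.0]
grip_width: 0.002
```

Emit:
carry_out:
  deltas: "0 0 0 -2 0 0 0; 0 0 0 -3.5 0 0 0; 0 0 0 -4.3 0 0 0; 0 0 0 -4.3 0 0 0; 0 0 0 -4.3 0 0 0; 0 0 0 -4.3 0 0 0"

```text
t: 2.1
ee_pos: [450.0, 147.5, 88.8]
tool_rot: [-1.542, -0.351, 0.348]
force: [0.3, 0.3, 0.7]
grip_width: 0.005
```

```bash
python3 - <<'E'
from h import *
f=env.grab_frame("wrist"); cv2.imwrite("pics/w1.png",f["img"][:,:,::-1])
o=env.observe(); print(o["t"],o["ee_pos"],o["force"],o["grip_width"],R.from_rotvec(o["tool_rot"]).as_matrix().round(3))
E
```

```text
2.15 [450.09411544 147.35404293  88.80432865] [-0.29941427 -1.35005321 -0.1273324 ] 0.0033943963900226713 [[ 0.903  0.002 -0.43 ]
 [ 0.43   0.     0.903]
 [ 0.002 -1.    -0.   ]]
```

View pics/w1.png

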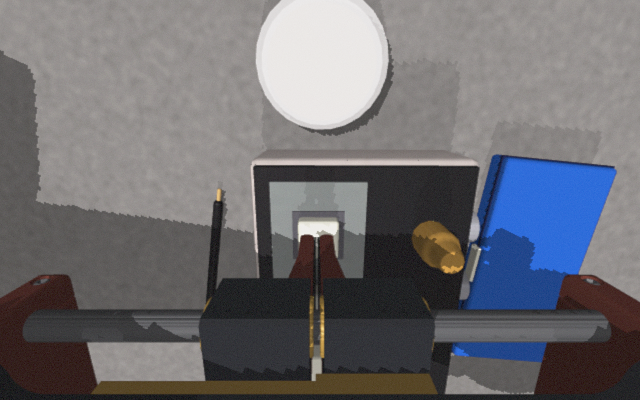

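The wrist view shows the closed fingertips centred over the leftmost key, at about (318,232). I'll lower in small steps and watch the force.

Emit:
carry_out:
  deltas: "0 0 0 -0.7 0 0 0; 0 0 0 -1.2 0 0 0; 0 0 0 -1.2 0 0 0; 0 0 0 -1.2 0 0 0"

```text
t: 2.55
ee_pos: [449.5, 146.6, 75.3]
tool_rot: [-1.543, -0.348, 0.349]
force: [0.9, -0.1, 0.5]
grip_width: 0.0
```

Emit:
carry_out:
  deltas: "0 0 0 -0.2 0 0 0; 0 0 0 -0.2 0 0 0; 0 0 0 -0.2 0 0 0"

```text
t: 2.85
ee_pos: [449.8, 146.7, 73.7]
tool_rot: [-1.543, -0.348, 0.348]
force: [0.5, -0.7, -0.3]
grip_width: 0.008
```

Emit:
carry_out:
  deltas: "0 0 0 -0.1 0 0 0; 0 0 0 -0.1 0 0 0; 0 0 0 -0.1 0 0 0"

```text
t: 3.15
ee_pos: [449.7, 146.7, 72.6]
tool_rot: [-1.543, -0.348, 0.348]
force: [0.3, 0.6, -0.5]
grip_width: 0.008
```

Emit:
carry_out:
  deltas: "0 0 0 -0.1 0 0 0; 0 0 0 -0.1 0 0 0; 0 0 0 -0.1 0 0 0"

```text
t: 3.45
ee_pos: [449.7, 146.7, 71.6]
tool_rot: [-1.543, -0.348, 0.348]
force: [0.2, 0.0, -0.1]
grip_width: 0.005
```

Emit:
carry_out:
  deltas: "0 0 0 -0.05 0 0 0; 0 0 0 -0.05 0 0 0; 0 0 0 -0.05 0 0 0"

```text
t: 3.75
ee_pos: [449.7, 146.7, 71.1]
tool_rot: [-1.543, -0.348, 0.348]
force: [-0.2, 0.5, 0.4]
grip_width: 0.009
```

Emit:
carry_out:
  deltas: "0 0 0 -0.05 0 0 0; 0 0 0 -0.05 0 0 0; 0 0 0 -0.05 0 0 0"

```text
t: 4.05
ee_pos: [449.7, 146.7, 70.6]
tool_rot: [-1.543, -0.348, 0.348]
force: [-1.2, -0.4, -0.4]
grip_width: 0.005
```

Emit:
carry_out:
  deltas: "0 0 0 -0.04 0 0 0; 0 0 0 -0.04 0 0 0; 0 0 0 -0.04 0 0 0"

```text
t: 4.35
ee_pos: [449.7, 146.7, 70.5]
tool_rot: [-1.543, -0.348, 0.348]
force: [-0.8, -0.5, 3.0]
grip_width: 0.006
```

Emit:
carry_out:
  deltas: "0 0 0 -0.04 0 0 0; 0 0 0 -0.04 0 0 0; 0 0 0 -0.04 0 0 0"

```text
t: 4.65
ee_pos: [449.8, 146.7, 70.3]
tool_rot: [-1.543, -0.348, 0.348]
force: [-1.7, -1.4, 5.1]
grip_width: 0.001
```

Key 1 makes contact at z≈70.5 and takes 5 N with almost no give, so it feels latched. Now key 2.

Emit:
carry_out:
  deltas: "0 0 0 1 0 0 0; 0 0 0 2.5 0 0 0; 0 1.1 -2.2 2.5 0 0 0; 0 2.2 -4.5 2.5 0 0 0; 0 2.2 -4.5 2 0 0 0; 0 2.2 -4.5 1.2 0 0 0; 0 2.2 -4.5 0.7 0 0 0; 0 2.2 -4.5 0.55 0 0 0; 0 2.2 -4.5 0.55 0 0 0; 0 2.2 -4.5 0.55 0 0 0"

```text
t: 5.65
ee_pos: [471.6, 102.2, 75.4]
tool_rot: [-1.542, -0.349, 0.349]
force: [0.2, -0.9, 0.3]
grip_width: 0.007
```

Emit:
carry_out:
  deltas: "0 0 0 -0.1 0 0 0; 0 0 0 -0.1 0 0 0; 0 0 0 -0.1 0 0 0"

```text
t: 5.95
ee_pos: [471.8, 101.7, 74.4]
tool_rot: [-1.543, -0.348, 0.348]
force: [-0.1, -0.8, 0.2]
grip_width: 0.009
```

Emit:
carry_out:
  deltas: "0 0 0 -0.05 0 0 0; 0 0 0 -0.05 0 0 0; 0 0 0 -0.05 0 0 0"

```text
t: 6.25
ee_pos: [471.8, 101.8, 74.1]
tool_rot: [-1.543, -0.348, 0.348]
force: [-1.1, 0.6, 2.8]
grip_width: 0.007
```

Emit:
carry_out:
  deltas: "0 0 0 -0.05 0 0 0; 0 0 0 -0.05 0 0 0; 0 0 0 -0.05 0 0 0"

```text
t: 6.55
ee_pos: [471.8, 101.8, 73.5]
tool_rot: [-1.543, -0.348, 0.348]
force: [-0.9, -0.8, 2.2]
grip_width: 0.005
```

One more millimetre to confirm that key 2 gives.

Emit:
carry_out:
  deltas: "0 0 0 -0.1 0 0 0; 0 0 0 -0.1 0 0 0; 0 0 0 -0.1 0 0 0"

```text
t: 6.85
ee_pos: [471.8, 101.8, 72.5]
tool_rot: [-1.543, -0.348, 0.348]
force: [-1.8, -0.3, 3.1]
grip_width: 0.005
```

Key 2 gave about 2 mm at 3 N, so it is raised. Next is key 3.

Emit:
carry_out:
  deltas: "0 0 0 1 0 0 0; 0 0 0 2.2 0 0 0; 0 1.1 -2.2 2.2 0 0 0; 0 2.15 -4.5 2.2 0 0 0; 0 2.15 -4.5 1.5 0 0 0; 0 2.15 -4.5 0.8 0 0 0; 0 2.15 -4.5 0.4 0 0 0; 0 2.15 -4.5 0.3 0 0 0; 0 2.15 -4.5 0.3 0 0 0; 0 2.15 -4.5 0.3 0 0 0"

```text
t: 7.85
ee_pos: [493.2, 57.2, 75.5]
tool_rot: [-1.542, -0.349, 0.349]
force: [-0.1, -0.5, 0.6]
grip_width: 0.004
```

Emit:
carry_out:
  deltas: "0 0 0 -0.1 0 0 0; 0 0 0 -0.15 0 0 0; 0 0 0 -0.2 0 0 0; 0 0 0 -0.2 0 0 0"

```text
t: 8.25
ee_pos: [493.4, 56.9, 73.7]
tool_rot: [-1.542, -0.349, 0.348]
force: [-0.7, 1.0, 2.7]
grip_width: 0.005
```

Emit:
carry_out:
  deltas: "0 0 0 -0.1 0 0 0; 0 0 0 -0.1 0 0 0; 0 0 0 -0.1 0 0 0"

```text
t: 8.55
ee_pos: [493.4, 56.9, 72.6]
tool_rot: [-1.542, -0.349, 0.348]
force: [-0.3, 2.2, 3.6]
grip_width: 0.007
```

Key 3 also gave under about 3 N, so it is raised. Now key 4.

Emit:
carry_out:
  deltas: "0 0 0 1 0 0 0; 0 0 0 2.2 0 0 0; 0 1.1 -2.2 2.2 0 0 0; 0 2.15 -4.55 2.2 0 0 0; 0 2.15 -4.55 1.5 0 0 0; 0 2.15 -4.55 0.8 0 0 0; 0 2.15 -4.55 0.4 0 0 0; 0 2.15 -4.55 0.3 0 0 0; 0 2.15 -4.55 0.3 0 0 0; 0 2.15 -4.55 0.3 0 0 0"

```text
t: 9.55
ee_pos: [514.7, 11.7, 75.6]
tool_rot: [-1.543, -0.349, 0.348]
force: [0.2, 0.3, 0.1]
grip_width: 0.004
```

Emit:
carry_out:
  deltas: "0 0 0 -0.1 0 0 0; 0 0 0 -0.15 0 0 0; 0 0 0 -0.2 0 0 0; 0 0 0 -0.2 0 0 0"

```text
t: 9.95
ee_pos: [514.9, 11.4, 73.7]
tool_rot: [-1.542, -0.349, 0.348]
force: [-0.7, 0.9, 2.2]
grip_width: 0.006
```

Emit:
carry_out:
  deltas: "0 0 0 -0.1 0 0 0; 0 0 0 -0.1 0 0 0; 0 0 0 -0.1 0 0 0"

```text
t: 10.25
ee_pos: [514.9, 11.4, 72.6]
tool_rot: [-1.542, -0.349, 0.348]
force: [-1.0, 1.7, 3.2]
grip_width: 0.003
```

Key 4 is raised too, so key 1 is the latched one. I'll go back to it and press.

Emit:
carry_out:
  deltas: "0 0 0 1 0 0 0; 0 0 0 3 0 0 0; 0 -1.6 3.4 3 0 0 0; 0 -3.2 6.8 3 0 0 0; 0 -4.8 10.2 3 0 0 0; 0 -6.5 13.55 3 0 0 0; 0 -6.5 13.55 2 0 0 0; 0 -6.5 13.55 1 0 0 0; 0 -6.5 13.55 0.3 0 0 0; 0 -6.5 13.55 0 0 0 0; 0 -6.5 13.55 0 0 0 0"

```text
t: 11.35
ee_pos: [449.7, 145.7, 71.4]
tool_rot: [-1.543, -0.346, 0.348]
force: [0.3, 0.7, 0.1]
grip_width: 0.007
```

Emit:
carry_out:
  deltas: "0 0 0 -0.1 0 0 0; 0 0 0 -0.2 0 0 0; 0 0 0 -0.3 0 0 0; 0 0 0 -0.4 0 0 0; 0 0 0 -0.4 0 0 0; 0 0 0 -0.4 0 0 0"

```text
t: 11.95
ee_pos: [450.1, 146.4, 69.7]
tool_rot: [-1.543, -0.349, 0.347]
force: [-2.0, -1.8, 5.9]
grip_width: 0.008
```

Emit:
carry_out:
  deltas: "0 0 0 -0.05 0 0 0; 0 0 0 -0.1 0 0 0; 0 0 0 -0.15 0 0 0; 0 0 0 -0.2 0 0 0; 0 0 0 -0.2 0 0 0; 0 0 0 -0.2 0 0 0"

```text
t: 12.55
ee_pos: [450.2, 146.4, 68.3]
tool_rot: [-1.543, -0.349, 0.347]
force: [-3.4, -1.3, 8.2]
grip_width: 0.007
```

Emit:
carry_out:
  deltas: "0 0 0 -0.05 0 0 0; 0 0 0 -0.1 0 0 0; 0 0 0 -0.15 0 0 0; 0 0 0 -0.2 0 0 0; 0 0 0 -0.2 0 0 0; 0 0 0 -0.2 0 0 0"

```text
t: 13.15
ee_pos: [450.2, 146.4, 66.6]
tool_rot: [-1.543, -0.349, 0.347]
force: [-4.0, -3.6, 10.2]
grip_width: 0.005
```

Emit:
carry_out:
  deltas: "0 0 0 -0.05 0 0 0; 0 0 0 -0.1 0 0 0; 0 0 0 -0.1 0 0 0; 0 0 0 -0.1 0 0 0"

```text
t: 13.55
ee_pos: [450.2, 146.4, 66.2]
tool_rot: [-1.543, -0.35, 0.347]
force: [-6.3, -3.4, 14.0]
grip_width: 0.005
```

Emit:
carry_out:
  deltas: "0 0 0 -0.05 0 0 0; 0 0 0 -0.05 0 0 0; 0 0 0 -0.05 0 0 0"

```text
t: 13.85
ee_pos: [450.2, 146.4, 66.2]
tool_rot: [-1.543, -0.35, 0.346]
force: [-6.4, -2.7, 16.5]
grip_width: 0.006
```

Emit:
carry_out:
  deltas: "0 0 0 0.3 0 0 0; 0 0 0 0.7 0 0 0; 0 0 0 1.2 0 0 0; 0 0 0 2 0 0 0; 0 0 0 4 0 0 0; 0 0 0 8 0 0 0; 0 -2 4 12 0 0 0; 0 -4 8 14 0 0 0; 0 -6 12 14 0 0 0; 0 -8 16 14 0 0 0; 0 -8 16 14 0 0 0; 0 -8 16 14 0 0 0"

```text
t: 15.05
ee_pos: [369.1, 307.4, 202.7]
tool_rot: [-1.543, -0.35, 0.351]
force: [-0.6, -0.0, -0.5]
grip_width: 0.004
```

```bash
python3 - <<'E'
from h import *
f=env.grab_frame("top"); s=env.grab_frame("scene"); 
for k in keys(s,(255,172,352,190),150): print(k)
for k in keys(f,(285,210,380,268),200): print(k)
cv2.imwrite("pics/z2.png",cv2.resize(np.hstack([f["img"][200:280,280:380],s["img"][150:230,255:355]])[:,:,::-1],None,fx=4,fy=4,interpolation=2))
cv2.imwrite("pics/t2.png",f["img"][:,:,::-1])
o=env.observe(); print(o["t"],o["ee_pos"],o["force"])
E
```

```text
(array([275.43478261, 179.95652174]), np.int32(69), array([10,  7], dtype=int32))
(array([295.61538462, 179.23076923]), np.int32(65), array([10,  7], dtype=int32))
(array([314.80645161, 178.75806452]), np.int32(62), array([11,  7], dtype=int32))
(array([362.73846154, 224.73846154]), np.int32(130), array([15, 14], dtype=int32))
(array([341.6969697 , 234.15151515]), np.int32(132), array([15, 15], dtype=int32))
(array([321.08064516, 243.72580645]), np.int32(124), array([14, 14], dtype=int32))
(array([355.03225806, 249.93548387]), np.int32(62), array([49, 23], dtype=int32))
15.15 [370.06081695 306.03967646 202.63167362] [-0.00701729 -0.11979506 -0.11121568]
```

View pics/z2.png

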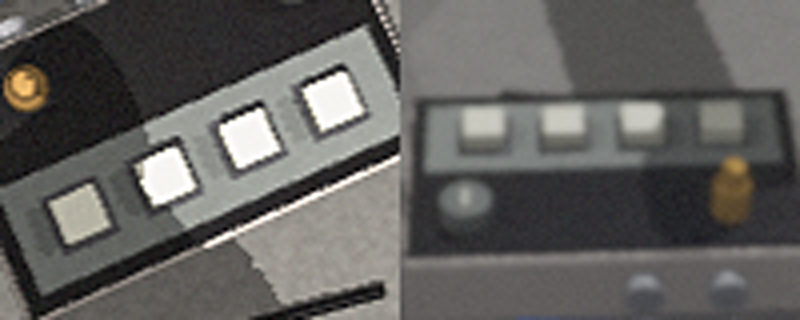

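View pics/t2.png

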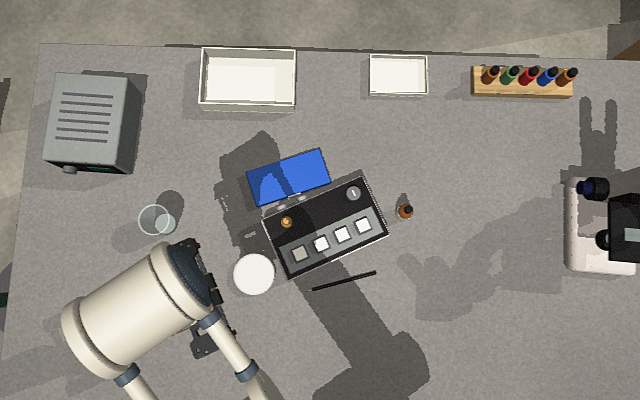

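The arm's shadow covers key 1, at (299,254) in the top view. I'll move further off to compare its height.

Emit:
carry_out:
  deltas: "0 -2.5 4 1 0 0 0; 0 -5 8 2 0 0 0; 0 -7.5 12 2 0 0 0; 0 -10 16 2 0 0 0; 0 -12.5 20 2 0 0 0; 0 -15 23 2 0 0 0; 0 -17 25 2 0 0 0; 0 -19 27 2 0 0 0; 0 -19 27 2 0 0 0; 0 -19 27 2 0 0 0"

```text
t: 16.15
ee_pos: [181.1, 576.1, 222.4]
tool_rot: [-1.544, -0.347, 0.347]
force: [-0.3, 0.3, 0.7]
grip_width: 0.001
```

```bash
python3 - <<'E'
from h import *
f=env.grab_frame("top"); s=env.grab_frame("scene"); 
a=cv2.imread("pics/scene0.png"); b=s["img"][:,:,::-1]
for k in keys(s,(255,172,352,190),150): print(k)
cv2.imwrite("pics/z3.png",cv2.resize(np.hstack([a[150:230,255:355],b[150:230,255:355]]),None,fx=4,fy=4,interpolation=2))
d=cv2.absdiff(cv2.imread("pics/top0.png"),f["img"][:,:,::-1].copy()).max(2); cv2.imwrite("pics/d3.png",np.hstack([d*3])[:, :])
o=env.observe(); print(o["t"],o["ee_pos"],o["force"])
E
```

```text
(array([335.1641791 , 178.19402985]), np.int32(67), array([11,  7], dtype=int32))
(array([275.5       , 179.91176471]), np.int32(68), array([10,  7], dtype=int32))
(array([295.61538462, 179.23076923]), np.int32(65), array([10,  7], dtype=int32))
(array([315.34285714, 178.87142857]), np.int32(70), array([11,  7], dtype=int32))
16.25 [181.49597223 575.78796821 222.91948241] [-0.30194939 -0.82986842 -0.23720926]
```

View pics/z3.png

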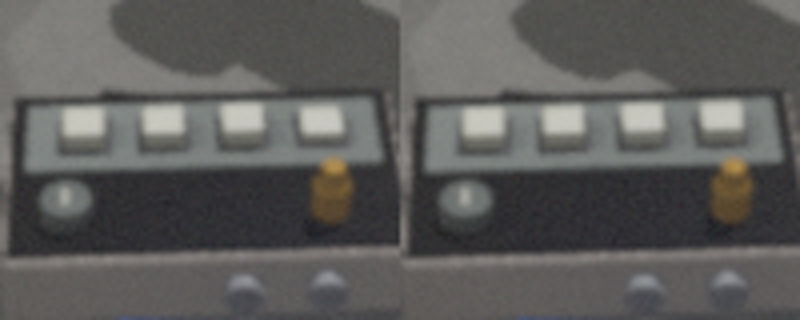

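View pics/d3.png

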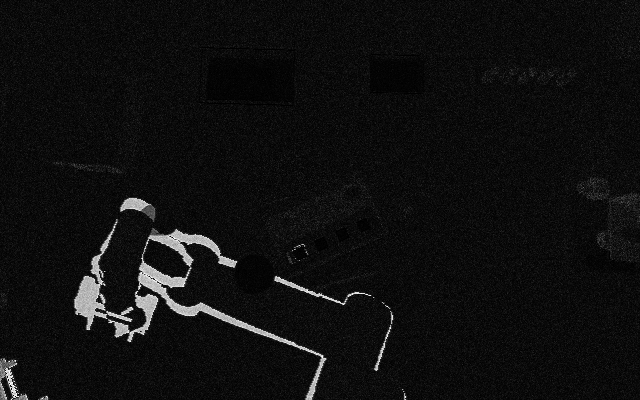

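The scene view before (left) and after (right) shows key 1's cap up about 1 px, from row 179.1 to 178.2. It now lines up with the other three. The top-view difference shows only the arm, its shadow and the outline of key 1, so nothing else moved. I'll hand in.

```bash
python3 -c "
from bench import env
print(env.close_job())"
```

```text
the job is handed in; nothing more can be done
None
```

The latched key was the leftmost one. It is now up level with the others, and the job was handed in at about 16.3 s.

- **Tapping, left to right:** Key 1 met the fingers at about z = 70.5 mm and took 5 N with almost no give. Keys 2, 3 and 4 met them at about 74 mm and each gave about 2 mm at 2–4 N, well short of the 6.5 mm limit.
- **Pressing key 1:** I pressed it to its end stop at z ≈ 66.2 mm. The force reached 16.5 N on the last small push, slightly above the 10–15 N you gave. Then I let go and moved the arm well clear of the box.
- **Last checks:** In the scene camera key 1's cap rose by about one pixel, roughly what a 4 mm rise should show. The before-and-after top view showed nothing else moved. The contact force at the end was near zero.

No check failed or disagreed. I judged key 1's final height from the images only and did not tap it again.

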